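# File the stray template and hold the spring clamp open over it

## Task

A plywood template stands alone in the dark block: stand it fully home in the empty slot of the rack whose templates are the same length as it, and let go of it. Then squeeze the handles of the spring clamp to open it wide, lift it off its rail and bring it well down over the middle of that template's top edge, so that the jaws gape on both sides of the edge with neither the jaws nor the spring barrel touching the template; finish while holding it open there, so that I can slip a drawing in. Never let the clamp bite or press on the template, and leave the other tools and things on the bench where they are.

Things in the scene. Friction and masses are not known exactly. Their poses are not given: they have to be found in the camera images.
- card_mid (a point): centre of the loose plywood template (with a red band): 70 mm long (x), 8 mm thick (y), 95 mm tall (z, up), about 40 g. At first it stands upright in a slot of the dark block, its top 101 mm above the bench, 65 mm of it free above the block. Its two faces and ends are alike.
- card_top (a point): middle of the top edge of the loose template, 47.5 mm above card_mid; same axes
- card: the loose template; origin at the middle of its underside, same axes as card_mid
- holder: dark wooden block 130 (x) x 60 (y) x 36 mm, fixed to the bench, in whose one slot (like the racks' slots, along x) the template starts; origin at the middle of its underside
- rack_short: wooden rack block 130 (x) x 115 (y) x 36 mm (z), fixed to the bench; two plywood templates 70 mm long stand fixed in it in planes parallel to its xz plane, 10 and 36 mm from its middle on its -y side, tops 101 mm above the bench; its one empty slot lies 38 mm from its middle on the +y side. Origin at the middle of its underside. This is the rack of the short templates, like the loose one.
- rack_short_slot (a point): middle of the floor of the empty slot in the rack of short (70 mm) templates, 6 mm above the bench. The slot runs along x, is 117 mm long, 11 mm wide and 30 mm deep (its mouth is 36 mm above the bench, chamfered); z up. The nearest fixed template's face is 44 mm away towards -y.
- rack_long: wooden rack block 130 (x) x 115 (y) x 36 mm (z), fixed to the bench; two plywood templates 110 mm long stand fixed in it in planes parallel to its xz plane, 10 and 36 mm from its middle on its -y side, tops 101 mm above the bench; its one empty slot lies 38 mm from its middle on the +y side. Origin at the middle of its underside. This is the rack of the long templates, not the loose one's.
- rack_long_slot (a point): middle of the floor of the empty slot in the rack of long (110 mm) templates, 6 mm above the bench. The slot runs along x, is 117 mm long, 11 mm wide and 30 mm deep (its mouth is 36 mm above the bench, chamfered); z up. The nearest fixed template's face is 44 mm away towards -y.
- clip_pivot (a point): pivot of the spring clamp, on the axis of its steel barrel (12 mm across, 28 mm long along x). z points up to the handles, the jaws point down; one handle and jaw on the +y side, one on the -y side. At first it stands upright, jaws biting the rail's 8 mm board, barrel resting on the rail's top edge, pivot 86 mm above the bench. 90 g in all.
- clip_handles (a point): point midway between the orange handles, 40 mm above the pivot: a good height to pinch them from above, closing along y. Biting, they splay outward: 56 mm over their tips, 49 mm above the pivot; fully open they are upright and parallel, 28 mm over their outsides, from 14 to 55 mm above the pivot. 24 mm wide (x).
- clip_jaws (a point): point midway between the jaws' orange pads, 48 mm below the pivot; same axes. The pads are 24 mm wide (x) and 12 mm tall, their tips 54 mm below the pivot when biting. Fully open the gap between the pads is 30 mm at their top, 36 mm at the tips (51 mm below the pivot), and the jaws are 52 mm over their outsides.
- clip: the spring clamp with its handles and jaws; origin at clip_pivot, same axes
- clip_a (a joint): opening of the +y half, rad: 0 when biting an 8 mm board, 0.27 fully open (a hard stop). Pinching the handles together opens the jaws, the spring shuts them when let go; each handle needs about 5 N to start and 11 N fully open, a pinch of 20 to 30 N holds it firmly at the stop
- clip_b (a joint): the same for the -y half; the two halves always open alike
- rail: stand fixed to the bench: base 140 (x) x 70 (y) x 18 mm and an upright board 120 mm long (x), 8 mm thick (y), top edge 80 mm above the bench; origin at the middle of its underside
- mallet: carver's mallet, black round head 60 mm across, wooden handle along x; lies on the bench; origin on the bench under its handle's front part
- tin: green tin, 72 mm across, 70 mm tall; origin at its underside
- offcut: pale stone offcut 90 x 60 x 50 mm; origin at its underside
- brush: dust brush lying along its x; origin at its underside
- rub: cork rubbing block 80 x 40 x 25 mm; origin at its underside
- chisel: small hand tool with a handle and a thin steel shaft, lying along its x; origin at its underside

How it is judged:
By the outcome, as a careful person would: the job done as asked, in the order asked, and still so for the second after the job is handed in, while the arm keeps its last pose, push and grip.
It also fails if it takes over 64 s, if anything falls off the work surface, if the arm or the gripper's body presses on something with over 40 N, if the wrist force passes 120 N, or if a joint passes its speed limit or range.

## Robot

A 7-joint arm with a two-finger parallel gripper is mounted at the origin on the work surface. World frame = base frame: x ahead of the robot, y to its left, z up, the work surface at z = 0. Lengths are in mm, angles in rad, forces in N, time in s.
With the tool pointing down it reaches from about 400 to 900 mm from the base axis. Payload 5.6 kg.
Tool frame: the origin (TCP) lies midway between the tips of the shut fingers; the grasp point (between the pads) lies 19 mm behind it; z points along the fingers, y is the line along which they close (so a half turn about z gives the same grasp; the last joint's range is limited). The gripper opens to 92 mm and grips with 3 to 60 N. Pads are 20 mm wide; open, the fingers measure 128 mm over their backs; the gripper's body (75 mm by 189 mm) begins 69 mm behind the grasp point.
Start: joints at [1.076, 0.468, -0.012, 1.603, 0.006, 1.071, -0.056], TCP at [283.742, -584.807, 214.592] pointing down, gripper open.
Joint ranges: [-2.53, 2.53], [-0.31, 2.02], [-1.57, 1.55], [0.28, 2.44], [-1.29, 4.43], [0.15, 1.84], [-2.92, 2.92]. Speed limits (rad/s): [2.57, 2.57, 3.14, 3.14, 3.14, 3.14, 3.14].

## Interface

Orientations are given as a rotation vector (axis times angle).
In Python, from cell import robot, grip, kin, viewer gives the robot as it stands. Calls block until the motion is done:
- robot.movep(position, orientation): joint-space move of the TCP to a pose.
- robot.servo_line(position, feed=150, rotation=None): straight line of the TCP; rotation=None keeps the orientation; feed is the mean speed in mm/s.
- robot.goto_joints(angles): joint-space move.
- grip(opening, newtons=None): opening from 0.0 (shut) to 1.0 (fully open); newtons is the grip in N (None keeps the last); returns when the fingers have stopped.
- robot.hold(seconds).
- kin.ik(position, orientation): joint angles nearest the present ones, or None.
- robot.observe(): the state.
- viewer.read_camera(name): name is "side" or "top"; returns the picture (384x512x3 uint8, red, green, blue); there is no depth.
- viewer.camera_info(name): a dict with "camera_matrix" (3x3 intrinsics, pixels), "k1" (the pictures are not rectified: a ray, as slopes to the right and down, at radius r is drawn at 1 + k1 r^2 times it, then the intrinsics apply), "R" (3x3) and "t" (3): a world point X has camera coordinates R X + t. Camera axes: x right, y down, z forward; pixel columns grow to the right and rows downward; lengths in mm; the calibration is good to about 2 mm. A picture is of the moment at which its call begins. camera_info takes no time and is no camera call.
A pose or a line that the arm cannot do raises robot.IKError and nothing moves.
- robot.job_done(): hands the job in; it is judged then, once.
Trained networks look in the newest picture that a camera, given by its name, has taken for a name from the list of things; names that differ only in an ending like _2 or _b are one class to them, and where a whole thing is asked for, a point or a joint stands for the part that bears it (a point fixed in the world has none). Each returns a list of dicts, best first, with "confidence" (0 to 1); they miss things now and then, are a little off and sometimes report something else, mostly with a low value. They report only what shows in the picture. A call takes as long as a camera call.
- viewer.silhouettes(name, camera): "mask" (384x512 bool, what is visible of it).
- viewer.pinpoint(name, camera): "at" ([x, y, z] in mm, in the coordinates of the camera as it stood for that picture, good to about 4 mm: a listed point, or the origin of a listed thing).
The state is a dict: "t": time; "joints": joint angles; "joint_velocities": joint speeds; "joint_torque": joint torques, N m; "tcp_pos": TCP position; "tcp_rot": TCP orientation; "contact_force": force on the tool from outside, world axes, zero at the start; "wrist_torque": the same for the moment, N m; "grip_width": opening from 0.0 (shut) to 1.0 (fully open); "grip_force": force on a finger pad.
Only numpy, scipy, OpenCV 4.12 (cv2) and the standard library are available. Lean on these libraries where they do the work, as an engineer would, in place of code of your own. Each camera call takes 0.05 s, during which the arm holds its last target. There are 200 camera calls.

## Working session

There is one attempt and no reset: what is moved stays moved. The work goes in short steps, each a Python script; the robot and the scene stay as the last script left them, time stands still between calls to the robot, and variables do not carry over. Pictures are saved under pics/ and viewed, at most 10 in all, crops included, and the job is handed in when it is done.

```bash
ls; mkdir -p pics
cat > h.py <<'E'
import numpy as np, cv2
from cell import robot, grip, kin, viewer
def world(at,cam):
    i=viewer.camera_info(cam); return np.array(i["R"]).T@(np.array(at)-np.array(i["t"]))
def proj(X,cam):
    i=viewer.camera_info(cam); R=np.array(i["R"]);K=np.array(i["camera_matrix"])
    c=(R@np.atleast_2d(X).T).T+np.array(i["t"]); s=c[:,:2]/c[:,2:]; s=s*(1+i["k1"]*(s**2).sum(1,keepdims=True))
    return s*[K[0,0],K[1,1]]+K[:2,2]
def save(cam,name):
    im=viewer.read_camera(cam); cv2.imwrite(f"pics/{name}.png",im[:,:,::-1]); return im
E
cat > a.py <<'E'
from h import *
for c in("top","side"):
    save(c,c+"0"); i=viewer.camera_info(c); print(c,np.round(-np.array(i["R"]).T@np.array(i["t"])),np.round(i["R"],2).tolist(),np.round(i["camera_matrix"][0],0),i["k1"])
    for n in "card_mid card_top holder rack_short rack_short_slot rack_long clip_pivot clip_handles clip_jaws rail mallet tin offcut brush rub chisel".split():
        print(n,[(round(d["confidence"],2),np.round(world(d["at"],c)).tolist()) for d in viewer.pinpoint(n,c)[:3]])
o=robot.observe();print(o["t"],o["tcp_rot"],o["contact_force"])
E
python3 a.py
```

```text
pics
top [ 342.   20. 1500.] [[0.02, -1.0, -0.01], [-0.99, -0.02, -0.16], [0.16, 0.01, -0.99]] [487.   0. 255.] -0.03225895695326301
card_mid [(0.51, [549.0, -154.0, 49.0]), (0.36, [525.0, 305.0, 5.0]), (0.21, [559.0, 10.0, -2.0])]
card_top [(0.61, [548.0, -151.0, 102.0])]
holder [(0.67, [538.0, -152.0, 2.0]), (0.25, [496.0, -380.0, 87.0])]
rack_short [(0.77, [559.0, 11.0, 2.0])]
rack_short_slot [(0.65, [567.0, 48.0, 5.0])]
rack_long [(0.93, [532.0, 271.0, 1.0]), (0.43, [489.0, -380.0, 88.0])]
clip_pivot [(0.72, [402.0, 436.0, -1.0]), (0.58, [489.0, -381.0, 86.0])]
clip_handles [(0.6, [492.0, -376.0, 127.0])]
clip_jaws [(0.59, [404.0, 139.0, -4.0]), (0.48, [493.0, -378.0, 41.0])]
rail [(0.68, [494.0, -383.0, 3.0])]
mallet [(0.84, [404.0, 436.0, -1.0])]
tin [(0.71, [738.0, 152.0, 1.0]), (0.4, [565.0, 48.0, 5.0])]
offcut [(0.93, [726.0, -134.0, 4.0])]
brush [(0.63, [404.0, 139.0, -0.0])]
rub [(0.73, [364.0, -245.0, -3.0])]
chisel [(0.8, [622.0, -240.0, -2.0])]
side [ 501. -872.  789.] [[1.0, -0.05, 0.0], [-0.03, -0.6, -0.8], [0.04, 0.8, -0.6]] [403.   0. 251.] 0.011028248416213662
card
[... 254 characters left out ...]
 267.0, 1.0]), (0.23, [493.0, -380.0, 87.0])]
clip_pivot [(0.98, [491.0, -380.0, 86.0])]
clip_handles [(0.57, [493.0, -377.0, 125.0]), (0.57, [566.0, 50.0, 8.0]), (0.55, [491.0, -382.0, 83.0])]
clip_jaws [(0.75, [491.0, -380.0, 37.0]), (0.6, [493.0, -380.0, 125.0])]
rail [(0.8, [496.0, -378.0, -0.0])]
mallet [(0.76, [408.0, 434.0, -2.0]), (0.62, [567.0, 48.0, 8.0])]
tin [(0.62, [739.0, 150.0, 1.0]), (0.37, [527.0, 269.0, 3.0])]
offcut [(0.8, [726.0, -132.0, 6.0])]
brush [(0.86, [401.0, 138.0, -0.0])]
rub [(0.7, [363.0, -249.0, 1.0]), (0.53, [550.0, -152.0, 99.0])]
chisel [(0.61, [619.0, -241.0, 2.0])]
1.7 [-3.06177335e+00 -7.03499688e-01  6.64754492e-05] [-0.28353832 -0.13476182 -0.49631988]
```

View pics/top0.png

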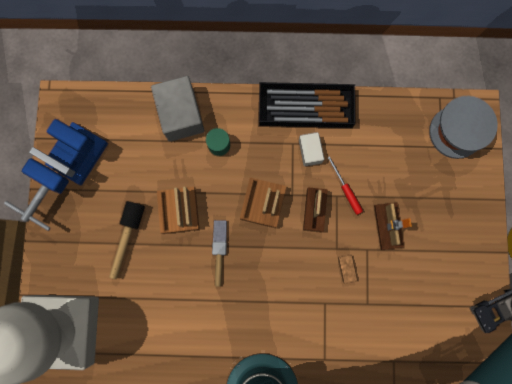

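View pics/side0.png

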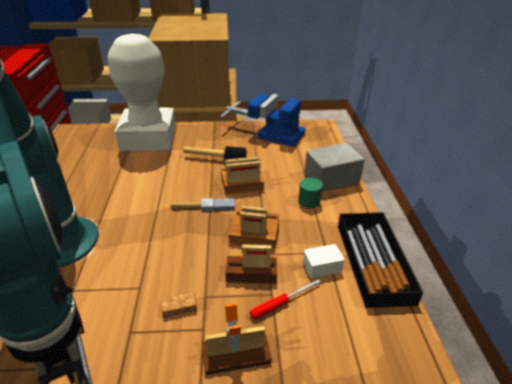

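```bash
cat > fit.py <<'E'
from h import *
from scipy.optimize import minimize
S=4
def box(lx,ly,z0,z1,cx=0,cy=0):
    return np.array([[cx+sx*lx/2,cy+sy*ly/2,z] for sx in(-1,1) for sy in(-1,1) for z in(z0,z1)])
M=dict(rack_short=[box(130,115,0,36),box(70,8,6,101,0,-10),box(70,8,6,101,0,-36)],
 holder=[box(130,60,0,36)], card=[box(70,8,0,95)], rail=[box(140,70,0,18),box(120,8,18,80)])
def place(B,x,y,a,z=0):
    c,s=np.cos(a),np.sin(a); return B@np.array([[c,s,0],[-s,c,0],[0,0,1]])+[x,y,z]
def render(boxes,cam):
    m=np.zeros((384*S,512*S),np.uint8)
    for b in boxes:
        p=(proj(b,cam)+.5)*S-.5
        cv2.fillConvexPoly(m,cv2.convexHull((p*16).astype(np.int32).reshape(-1,1,2)),1,shift=4)
    return cv2.resize(m.astype(np.float32),(512,384),interpolation=cv2.INTER_AREA)
def fit(name,x0,z=0,cams=("top","side"),ign=None):
    mk={}
    for c in cams:
        d=[d for d in viewer.silhouettes(name,c)]
        p=proj([x0[0],x0[1],z+30],c)[0]
        d=[e for e in d if np.linalg.norm(np.argwhere(e["mask"]).mean(0)[::-1]-p)<25]
        if d: mk[c]=d[0]["mask"].astype(np.float32)
    def cost(v):
        r=0
        for c in mk:
            R=render([place(B,v[0],v[1],v[2]/100,z) for B in M[name]],c)
            w=1-ign[c] if ign else 1
            r+=(abs(R-mk[c])*w).sum()/mk[c].sum()
        return r
    best=min((minimize(cost,[x0[0],x0[1],a],method="Nelder-Mead",options=dict(initial_simplex=np.array([x0[0],x0[1],a])+np.array([[0,0,0],[8,0,0],[0,8,0],[0,0,9]]),xatol=.05,fatol=1e-4)) for a in(-20,-8,4,16)),key=lambda r:r.fun)
    return best.x,best.fun,list(mk),mk
E
cat > b.py <<'E'
from fit import *
for c in("top","side"): viewer.read_camera(c)
G=dict(card=((549,-154),6),holder=((542,-155),0),rack_short=((557,8),0),rail=((494,-380),0))
ov={c:cv2.imread(f"pics/{c}0.png") for c in("top","side")}
for n,(x,z) in G.items():
    for cams in (("top","side"),("top",),("side",)):
        v,f,k,mk=fit(n,x,z,cams); print(n,k,np.round(v,1),round(f,3))
        if len(cams)==2:
            for c in mk:
                ov[c]=ov[c]
                R=render([place(B,v[0],v[1],v[2]/100,z) for B in M[n]],c)
                for m,col in((mk[c],(0,0,255)),(R,(255,255,0))):
                    cs,_=cv2.findContours((m>.5).astype(np.uint8),0,2); ov.setdefault(c+"c",[]).append((cs,col))
out=[]
for c,(x0,y0,w,h) in dict(top=(230,165,200,100),side=(195,195,100,180)).items():
    im=cv2.resize(cv2.imread(f"pics/{c}0.png")[y0:y0+h,x0:x0+w],None,fx=3 if c=="side" else 2.4,fy=3 if c=="side" else 2.4,interpolation=2)
    k=3 if c=="side" else 2.4
    for cs,col in ov[c+"c"]: cv2.polylines(im,[((q-[x0,y0]+.5)*k).astype(np.int32) for q in cs],True,col,1)
    out.append(im)
H=max(i.shape[0] for i in out)
cv2.imwrite("pics/ov.png",np.hstack([cv2.copyMakeBorder(i,0,H-i.shape[0],0,0,0) for i in out]))
E
python3 b.py
```

```text
card ['top', 'side'] [ 550.6 -151.7   -6.8] 0.528
card ['top'] [ 550.3 -151.6   -6.8] 0.127
card ['side'] [ 550.7 -148.    -4.5] 0.389
holder ['top', 'side'] [ 538.7 -150.3   -8.7] 0.68
holder ['top'] [ 537.9 -149.7   -8.5] 0.306
holder ['side'] [ 539.6 -151.8  -10.2] 0.36
rack_short ['top'] [556.1  10.4 -21.6] 0.032
rack_short ['top'] [556.1  10.4 -21.6] 0.032
rack_short [] [557.   8. -20.] 0.0
rail ['side'] [ 494.2 -378.9   14.3] 0.134
rail [] [ 494. -380.  -20.] 0.0
rail ['side'] [ 494.2 -378.9   14.3] 0.134
```

View pics/ov.png

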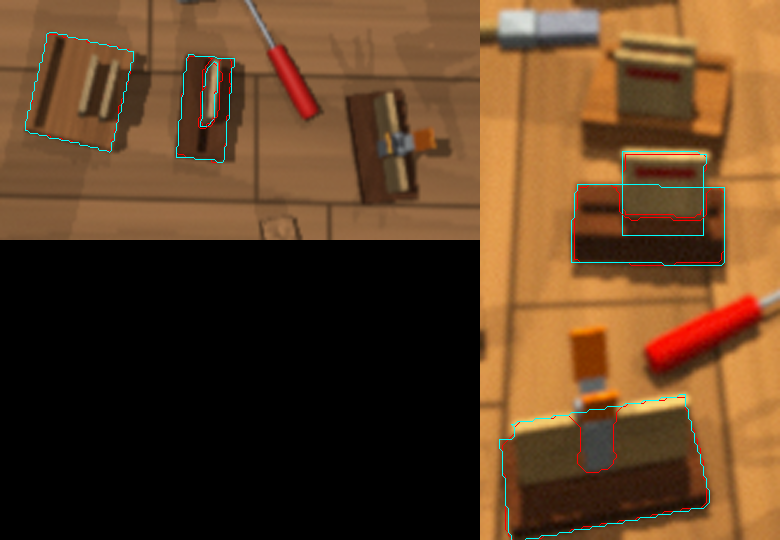

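```bash
cat >> h.py <<'E'
from scipy.spatial.transform import Rotation as Ro
def down(a): return Ro.from_matrix(Ro.from_euler("z",a).as_matrix()@np.diag([1,-1,-1.])).as_rotvec()
def ob():
    o=robot.observe(); print("t",round(o["t"],2),"tcp",np.round(o["tcp_pos"],1),"F",np.round(o["contact_force"],1),"M",np.round(o["wrist_torque"],2),"gw",round(o["grip_width"]*92,1),"gf",np.round(o["grip_force"],1)); return o
E
cat > c.py <<'E'
from fit import *
M["card"]=[box(70,8,30,95)]
for c in("top","side"): viewer.read_camera(c)
for n,x,z in(("card",(549,-154),6),("rack_short",(557,8),0),("rail",(494,-380),0)):
    for cams in (("top",),("side",),("top","side")):
        v,f,k,mk=fit(n,x,z,cams); print(n,k,np.round(v,1),round(f,3))
for a in (-.08,-.216,.143):
  for p in ([550,-152,66],[564,47,66],[491,-380,107]):
    for da in(0,np.pi):
        q=kin.ik(np.array(p,float),down(a+da)); print(round(a+da,2),p,None if q is None else np.round(q,2))
ob()
E
python3 c.py
```

```text
card ['top'] [ 550.6 -149.8   -7.9] 0.219
card ['side'] [ 550.5 -153.9   -5.5] 0.079
card ['top', 'side'] [ 550.6 -150.2   -7.2] 0.332
rack_short ['top'] [555.7  10.6 -21.2] 0.026
rack_short ['side'] [556.   11.2 -21.1] 0.07
rack_short ['top', 'side'] [556.1  10.7 -21.1] 0.097
rail ['top'] [ 494.3 -378.    14.8] 0.171
rail ['side'] [ 494.1 -378.    13.2] 0.16
rail ['top', 'side'] [ 494.2 -377.9   13.8] 0.332
-0.08 [550, -152, 66] [ 0.28  0.53 -0.09  1.9   0.07  0.71 -1.5 ]
3.06 [550, -152, 66] [ 0.67  0.62 -0.59  1.87  0.48  0.79  1.31]
-0.08 [564, 47, 66] [ 0.04  0.54 -0.24  1.9   0.19  0.72 -1.95]
3.06 [564, 47, 66] [ 0.39  0.65 -0.7   1.88  0.57  0.82  0.88]
-0.08 [491, -380, 107] [ 0.59  0.54  0.02  1.76 -0.01  0.84 -1.04]
3.06 [491, -380, 107] [ 1.03  0.63 -0.59  1.73  0.42  0.91  1.76]
-0.22 [550, -152, 66] [ 0.26  0.53 -0.06  1.9   0.05  0.71 -1.62]
2.93 [550, -152, 66] [ 0.65  0.62 -0.58  1.88  0.46  0.79  1.18]
-0.22 [564, 47, 66] [ 0.03  0.54 -0.21  1.91  0.17  0.72 -2.07]
2.93 [564, 47, 66] [ 0.41  0.66 -0.74  1.88  0.59  0.83  0.72]
-0.22 [491, -380, 107] [ 0.57  0.54  0.05  1.76 -0.03  0.84 -1.16]
2.93 [491, -380, 107] [ 1.01  0.62 -0.56  1.73  0.4   0.91  1.64]
0.14 [550, -152, 66] [ 0.32  0.54 -0.14  1.9   0.11  0.71 -1.31]
3.28 [550, -152, 66] [ 0.68  0.63 -0.62  1.87  0.5   0.8   1.51]
0.14 [564, 47, 66] [ 0.07  0.55 -0.28  1.9   0.22  0.72 -1.76]
3.28 [564, 47, 66] [ 0.38  0.65 -0.69  1.88  0.55  0.81  1.11]
0.14 [491, -380, 107] [ 0.62  0.54 -0.03  1.76  0.02  0.84 -0.84]
3.28 [491, -380, 107] [ 1.06  0.64 -0.63  1.73  0.46  0.92  1.95]
t 3.3 tcp [ 283.7 -584.8  214.6] F [-0.   0.4  0.1] M [-0.02  0.05  0.03] gw 91.9 gf 0.0
```

```bash
cat > d.py <<'E'
from h import *
a=-.08; p=np.array([550.5,-152,0.])
grip(.45,15)
robot.movep(p+[0,0,190],down(a)); ob()
robot.servo_line(p+[0,0,130],feed=150)
robot.servo_line(p+[0,0,66],feed=100); ob()
grip(0,15); ob(); robot.hold(.2); ob()
robot.servo_line(p+[0,0,110],feed=80); ob()
robot.servo_line(p+[0,0,195],feed=200); ob()
save("side","s1");save("top","t1")
E
python3 d.py; python3 -c "
import cv2,numpy as np
a=cv2.imread('pics/s1.png')[150:350,180:340];cv2.imwrite('pics/s1c.png',cv2.resize(a,None,fx=3,fy=3))"
```

```text
t 6.01 tcp [ 550.3 -153.2  190. ] F [ 0.  -1.  -0.2] M [0.05 0.04 0.05] gw 41.2 gf 0.0
t 7.35 tcp [ 551.  -152.1   66.5] F [ 0.1 -0.5  1.3] M [ 0.01  0.04 -0.01] gw 41.3 gf 0.0
t 7.95 tcp [ 550.6 -152.    66.2] F [-1.1  0.   1.2] M [ 0.06  0.04 -0.  ] gw 7.8 gf 15.0
t 8.15 tcp [ 550.6 -152.    66.2] F [-1.   0.1  2.4] M [ 0.08  0.21 -0.01] gw 7.9 gf 15.0
t 8.85 tcp [ 550.4 -152.   110.1] F [-0.3  1.2 -0.4] M [0.06 0.07 0.05] gw 8.0 gf 15.0
t 9.43 tcp [ 549.8 -151.9  194. ] F [0.7 0.5 0.2] M [ 0.06  0.04 -0.02] gw 7.7 gf 15.0
```

View pics/s1c.png

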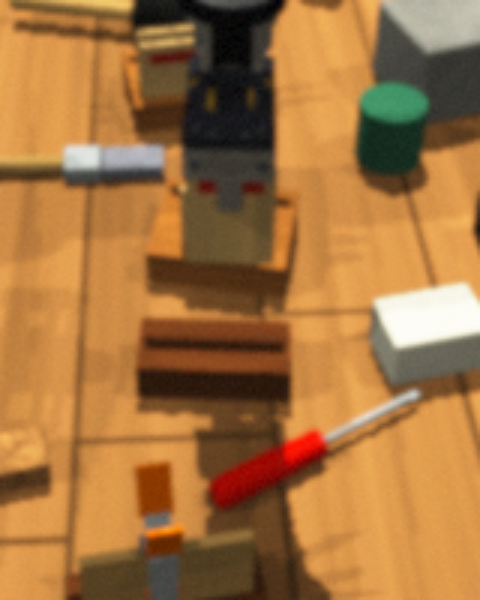

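```bash
cat > e.py <<'E'
from fit import *
a=-.212; s=np.array([564,47.9,0.])
robot.servo_line(s+[0,0,197],feed=180,rotation=down(a))
robot.servo_line(s+[0,0,104],feed=150); robot.hold(.3); o=ob()
print(np.round(o["tcp_rot"]-down(a),3))
for c in("top","side"):
    save(c,c+"2")
    for n in("card_mid","card_top","rack_short","rack_short_slot"):
        print(c,n,[(round(d["confidence"],2),np.round(world(d["at"],c),1).tolist()) for d in viewer.pinpoint(n,c)[:2]])
    for d in viewer.silhouettes("card",c)[:2]: print(d["confidence"],d["mask"].sum(),np.argwhere(d["mask"]).min(0),np.argwhere(d["mask"]).max(0))
out=[]
M["card"]=[box(70,8,0,95)]
for c,(cx,cy) in zip(("top","side"),[proj([564,48,60],c)[0].astype(int) for c in("top","side")]):
    x0,y0=cx-40,cy-50; k=4.8; im=cv2.resize(cv2.imread(f"pics/{c}2.png")[y0:y0+100,x0:x0+80],None,fx=k,fy=k)
    R=render([place(box(117,11,36,36),564,47.9,a)],c); 
    Rc=render([place(box(70,8,0,95),*o["tcp_pos"][:2],a,o["tcp_pos"][2]-60)],c)
    for m,col in((R,(0,255,0)),(Rc,(255,255,0))):
        cs,_=cv2.findContours((m>.5).astype(np.uint8),0,2); cv2.polylines(im,[((q-[x0,y0]+.5)*k).astype(np.int32) for q in cs],True,col,1)
    out.append(im)
cv2.imwrite("pics/ov2.png",np.hstack(out))
E
python3 e.py
```

```text
t 11.86 tcp [564.5  47.9 104.8] F [ 0.8 -0.1 -0.1] M [ 0.04 -0.01 -0.06] gw 7.9 gf 15.0
[-6.248e+00  6.650e-01 -2.000e-03]
top card_mid []
top card_top []
top rack_short [(0.16, [525.9, 307.6, 6.5])]
top rack_short_slot []
side card_mid [(0.86, [566.3, 45.0, 92.9]), (0.67, [486.7, -382.0, 40.2])]
side card_top [(0.59, [565.2, 48.5, 137.3])]
side rack_short [(0.97, [552.4, 5.5, 2.2])]
side rack_short_slot [(0.75, [565.9, 47.1, 9.8])]
0.93 386 [187 244] [209 269]
```

View pics/ov2.png

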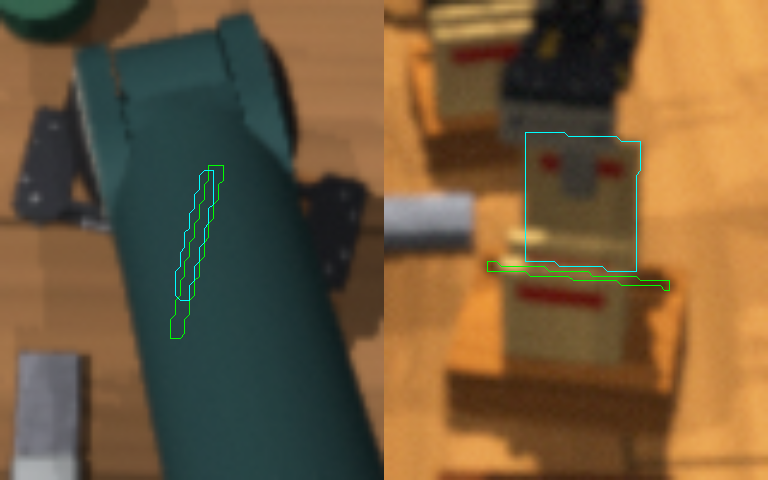

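```bash
cat > f.py <<'E'
from h import *
a=-.212; s=np.array([564,47.9,0.])
for z in(99,96,93,90,87):
    robot.servo_line(s+[0,0,z],feed=60); robot.hold(.1); o=ob()
    if np.linalg.norm(o["contact_force"])>8: break
E
python3 f.py
```

```text
t 12.81 tcp [563.9  47.9  98.8] F [ 0.1 -0.  -0. ] M [ 0.07  0.05 -0.04] gw 7.7 gf 15.0
t 13.16 tcp [564.   47.9  96. ] F [-0.   0.8  0.1] M [0.01 0.02 0.02] gw 7.9 gf 15.0
t 13.51 tcp [564.   47.9  93. ] F [-0.2  0.2 -0.6] M [ 0.08  0.01 -0.01] gw 8.0 gf 15.0
t 13.86 tcp [564.   47.9  89.9] F [ 0.1  0.  -0.3] M [ 0.02  0.03 -0.02] gw 8.1 gf 15.0
t 14.21 tcp [564.   47.9  87. ] F [ 0.  -0.6 -0.4] M [0.05 0.01 0.01] gw 7.9 gf 15.0
```

```bash
cat > f.py <<'E'
from h import *
a=-.212; s=np.array([564,47.9,0.])
for z in(76,70,67.5,66,65):
    robot.servo_line(s+[0,0,z],feed=50); robot.hold(.1); o=ob()
    if np.linalg.norm(o["contact_force"])>8: break
grip(.3); robot.hold(.2); ob()
robot.servo_line(s+[0,0,120],feed=130)
robot.servo_line(s+[0,0,200],feed=250); ob()
robot.movep([510,-180,215],down(.14)); robot.hold(.2)
for c in("top","side"):
    save(c,c+"3")
    for n in("card_mid","card_top","clip_pivot","clip_handles"):
        print(c,n,[(round(d["confidence"],2),np.round(world(d["at"],c),1).tolist()) for d in viewer.pinpoint(n,c)[:3]])
ob()
im=[]
for c in("top","side"):
    x,y=proj([560,30,60],c)[0].astype(int); im.append(cv2.resize(cv2.imread(f"pics/{c}3.png")[y-40:y+40,x-40:x+40],None,fx=4.8,fy=4.8))
cv2.imwrite("pics/c3.png",np.hstack(im))
E
python3 f.py
```

```text
t 14.68 tcp [564.   47.9  75.9] F [ 0.1 -0.4 -1.3] M [ 0.11 -0.04 -0.  ] gw 8.2 gf 15.0
t 15.04 tcp [564.   47.9  69.9] F [ 0.3  0.1 -0.2] M [ 0.05  0.08 -0.04] gw 7.7 gf 15.0
t 15.39 tcp [564.   47.9  67.5] F [ 0.4 -0.1 -0.4] M [ 0.06 -0.08  0.01] gw 7.8 gf 15.0
t 15.74 tcp [564.4  48.   66.2] F [ 0.6 -0.2  1.3] M [ 0.08 -0.14 -0.01] gw 8.2 gf 15.0
t 16.09 tcp [564.5  48.   66.2] F [-1.6 -0.6  8.7] M [-0.06  0.4  -0.01] gw 7.8 gf 15.0
t 16.77 tcp [563.9  47.9  64.9] F [ 0.3  0.2 -0.5] M [ 0.06 -0.03  0.03] gw 27.6 gf 0.0
t 17.81 tcp [563.7  47.8 199.6] F [-0.  -0.4 -1. ] M [ 0.04  0.04 -0.01] gw 27.7 gf 0.0
top card_mid [(0.54, [564.2, 48.2, 49.6]), (0.2, [536.7, -153.5, 1.7])]
top card_top [(0.67, [560.8, 46.1, 105.5])]
top clip_pivot [(0.65, [489.7, -380.7, 86.4])]
top clip_handles [(0.73, [491.8, -375.7, 127.1])]
side card_mid [(0.46, [566.8, 44.2, 57.0])]
side card_top [(0.5, [563.3, 49.0, 99.5]), (0.3, [555.0, 8.2, 2.2])]
side clip_pivot [(0.81, [492.8, -378.8, 86.7])]
side clip_handles [(0.67, [489.8, -381.2, 126.6])]
t 19.44 tcp [ 510. -180.  215.] F [ 0.4 -0.6  0.5] M [0.06 0.02 0.04] gw 27.4 gf 0.0
```

View pics/c3.png

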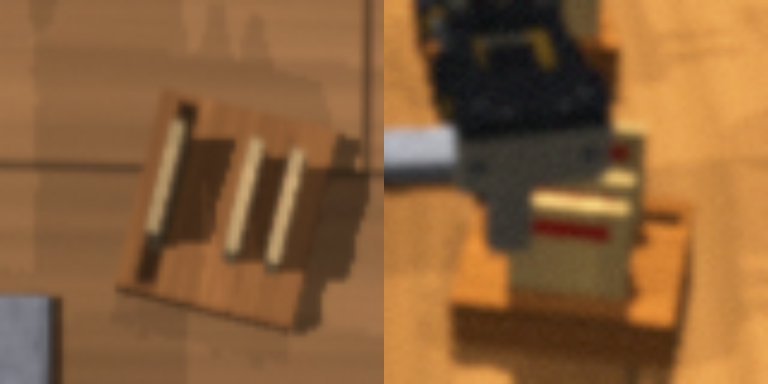

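```bash
cat > g.py <<'E'
from h import *
a=.14; p=np.array([491,-378.6,0.])
grip(.88,25)
robot.movep(p+[0,0,200],down(a))
robot.servo_line(p+[0,0,150],feed=150)
robot.servo_line(p+[0,0,107],feed=80); ob()
grip(0,25); ob(); robot.hold(.3); ob()
save("side","s4"); im=cv2.imread("pics/s4.png"); x,y=proj([491,-379,90],"side")[0].astype(int)
cv2.imwrite("pics/s4c.png",cv2.resize(im[y-55:y+45,x-50:x+50],None,fx=5,fy=5))
for c in("side",):
    for n in("clip_pivot","clip_jaws"): print(c,n,[(round(d["confidence"],2),np.round(world(d["at"],c),1).tolist()) for d in viewer.pinpoint(n,c)[:3]])
E
python3 g.py
```

```text
t 22.32 tcp [ 491.1 -378.6  106.8] F [ 0.9  0.  -0. ] M [-0.05 -0.02 -0.01] gw 81.0 gf 0.0
t 23.18 tcp [ 492.9 -379.   111.1] F [-4.2  4.1 21.4] M [1.07 0.81 0.01] gw 27.3 gf 25.0
t 23.48 tcp [ 492.9 -379.   111.1] F [-4.1  3.5 19.7] M [1.1  0.83 0.01] gw 27.7 gf 25.0
side clip_pivot [(0.68, [493.8, -382.2, 83.1])]
side clip_jaws [(0.81, [491.2, -380.2, 36.6])]
```

View pics/s4c.png

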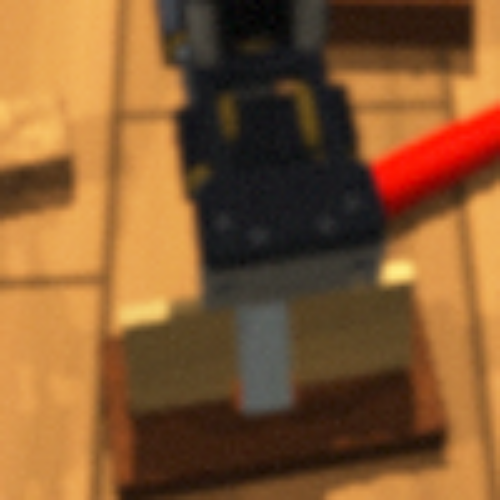

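```bash
cat > i.py <<'E'
from h import *
robot.servo_line([492.5,-379,116],feed=60); ob()
robot.servo_line([492.5,-379,150],feed=80); ob()
robot.servo_line([492.5,-379,215],feed=150); robot.hold(.2);ob()
save("side","s5")
for n in("clip_pivot","clip_jaws","clip_handles"): print(n,[(round(d["confidence"],2),np.round(world(d["at"],"side"),1).tolist()) for d in viewer.pinpoint(n,"side")[:3]])
im=cv2.imread("pics/s5.png"); x,y=proj([491,-379,150],"side")[0].astype(int)
cv2.imwrite("pics/s5c.png",cv2.resize(im[max(y-55,0):y+75,x-60:x+60],None,fx=4.5,fy=4.5))
E
python3 i.py
```

```text
t 23.93 tcp [ 492.5 -379.1  116.1] F [-1.2 -0.8 -2.1] M [ 0.02 -0.02  0.01] gw 27.6 gf 24.9
t 24.51 tcp [ 492.6 -379.1  150.4] F [ 0.8  0.  -0.6] M [-0.05  0.05  0.  ] gw 27.5 gf 24.9
t 25.29 tcp [ 491.8 -378.5  213.5] F [ 0.5 -0.3 -1.1] M [ 0.03 -0.08 -0.  ] gw 27.4 gf 24.9
clip_pivot [(0.59, [491.2, -380.7, 188.4])]
clip_jaws [(0.85, [488.9, -380.7, 142.3])]
clip_handles [(0.58, [554.6, 5.8, 3.4])]
```

View pics/s5c.png

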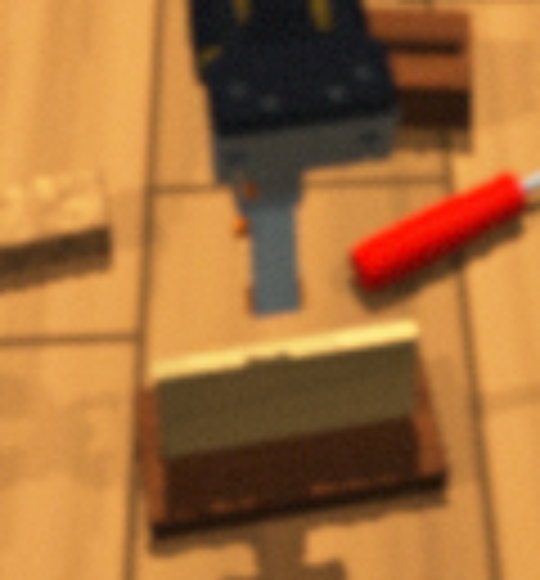

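```bash
cat > j.py <<'E'
from h import *
p=np.array([564.3,48,0.])
robot.servo_line([530,-180,225],feed=200)
robot.servo_line(p+[0,0,225],feed=180,rotation=down(-.212))
robot.servo_line(p+[0,0,195],feed=100); robot.hold(.3);ob()
for c in("side","top"):
  viewer.read_camera(c)
  for n in("clip_pivot","clip_jaws","card_top","card_mid"): print(c,n,[(round(d["confidence"],2),np.round(world(d["at"],c),1).tolist()) for d in viewer.pinpoint(n,c)[:3]])
im=save("side","s6")[:,:,::-1]; x,y=proj(p+[0,0,130],"side")[0].astype(int)
cv2.imwrite("pics/s6c.png",cv2.resize(im[y-50:y+60,x-50:x+50],None,fx=5,fy=5))
E
python3 j.py
```

```text
t 28.84 tcp [564.6  48.  195.5] F [ 0.3  0.  -1.5] M [-0.01  0.02  0.02] gw 27.5 gf 24.9
side clip_pivot [(0.73, [563.6, 47.4, 172.5])]
side clip_jaws [(0.58, [557.6, 45.3, 123.5])]
side card_top [(0.71, [565.9, 46.9, 99.8])]
side card_mid [(0.8, [567.3, 44.8, 55.7])]
top clip_pivot [(0.55, [532.6, 270.8, -2.2]), (0.49, [402.7, 437.6, -2.3])]
top clip_jaws []
top card_top []
top card_mid []
```

View pics/s6c.png

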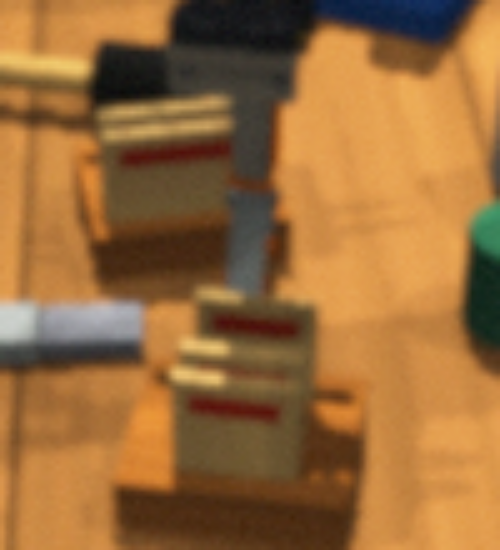

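```bash
cat > k.py <<'E'
from h import *
p=np.array([567.2,47.4,0.])
robot.servo_line(p+[0,0,190],feed=60)
for z in(175,160,150,142):
    robot.servo_line(p+[0,0,z],feed=60); o=ob()
    if np.linalg.norm(o["contact_force"])>6: break
robot.hold(.4);ob()
viewer.read_camera("side")
for n in("clip_pivot","clip_jaws","card_top","card_mid"): print(n,[(round(d["confidence"],2),np.round(world(d["at"],"side"),1).tolist()) for d in viewer.pinpoint(n,"side")[:3]])
im=save("side","s7")[:,:,::-1]; x,y=proj(p+[0,0,100],"side")[0].astype(int)
cv2.imwrite("pics/s7c.png",cv2.resize(im[y-40:y+50,x-50:x+50],None,fx=6,fy=6))
E
python3 k.py
```

```text
t 30.04 tcp [566.8  47.4 174.4] F [ 0.3  0.2 -1.4] M [ 0.02  0.01 -0.01] gw 27.5 gf 24.9
t 30.44 tcp [566.9  47.4 159.4] F [ 0.4 -0.3 -1.5] M [ 0.   -0.03 -0.02] gw 27.5 gf 24.9
t 30.76 tcp [566.8  47.4 149.5] F [-0.6  0.  -0.9] M [-0.01  0.02 -0.03] gw 27.6 gf 24.9
t 31.04 tcp [566.8  47.3 141.5] F [-0.2  0.2  0.2] M [ 0.    0.05 -0.04] gw 27.4 gf 24.9
t 31.44 tcp [567.3  47.4 142.1] F [-0.6 -0.3 -0.6] M [ 0.08  0.04 -0.04] gw 27.6 gf 24.9
clip_pivot [(0.73, [567.2, 46.2, 115.7]), (0.65, [742.7, 153.4, -1.1])]
clip_jaws [(0.74, [568.4, 44.2, 51.0]), (0.7, [562.5, 44.6, 71.3])]
card_top [(0.73, [742.2, 152.4, 0.6]), (0.58, [567.2, 45.0, 98.7]), (0.45, [564.8, 44.8, 7.7])]
card_mid [(0.7, [569.2, 45.9, 55.2]), (0.57, [725.5, -131.0, 3.0]), (0.41, [494.4, -377.7, -0.4])]
```

View pics/s7c.png

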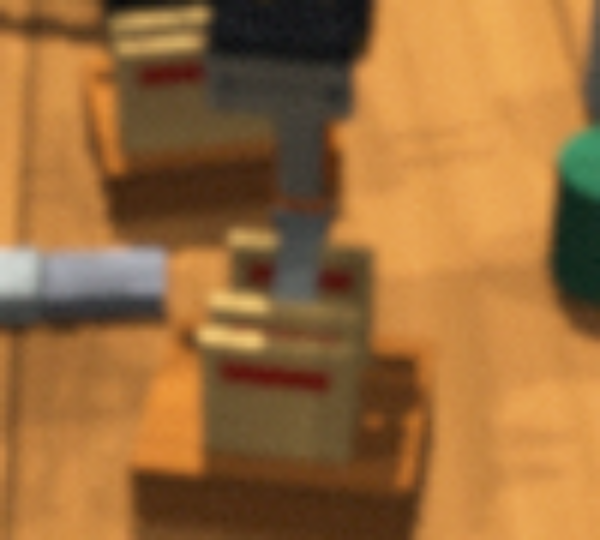

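The clamp is centred over the template, with one jaw in front of the edge and no contact force, so I'm handing the job in.

```bash
python3 -c "
from cell import robot
print(robot.job_done())"
```

```text
the job is handed in; nothing more can be done
None
```

I stood the template fully home in the short rack's empty slot and let go of it; the clamp is now held open over the middle of its top edge, with no contact force felt on the arm, and the job was handed in at about 31 s.

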